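# Clamp the curved lens prism in the quick-release vise

### The job

The curved glass prism stands loose in the open bench vise. Press the vise's release lever and, keeping it down, slide the moving jaw up to the prism until the prism is backed by the fixed jaw with no visible gap; then let the lever spring up, and screw the vise tight by swinging the ball-ended bar right over, away from the robot. Leave the ceramic bulb socket where it stands.

Things in the scene. Friction and masses are not known exactly. Their poses are not given: they have to be found in the camera images.
- plate (a point): Centre of the top of the vise's release lever: a ribbed bare-steel plate 44 x 44 mm, level, 88 mm above the granite, standing out of the moving jaw's back. Its +y axis is the slide direction, from lever to jaw, prism and fixed jaw; its x points across the vise, away from the robot. The jaw's back, 25 mm ahead, rises 33 mm above the plate and may be pushed; the bar is 61 mm behind.
- release (a joint): Tilt of the release lever in rad (it pivots 55 mm ahead of the plate's centre): about 0 = sprung up, a half-nut grips the bed and holds the jaw against some 10 N; 0.06 or more (plate centre 3.5 mm down) = jaw free to slide with 3 to 4 N; 0.10 (5.5 mm down) = stop. Pressing takes 10 to 15 N.
- jaw (a joint): Travel of the moving jaw in m, growing towards the prism; starts at 0 to 0.05. At 0.090 its pad just touches the prism's bulge while the prism's ends rest against the fixed jaw (bar not yet swung). The stop is at 0.098.
- pad: The moving jaw's cork-faced pad, 75 mm wide, 55 mm high; origin at the centre of its front (cork) face, 62 mm above the granite, +y towards the prism. It is sprung: it gives by up to 15 mm at 1.5 N per mm.
- prism: Curved clear-glass bar, 0.45 kg, an arc in plan, 95 mm long, 26 mm thick (33 mm over the bulge), 83 mm high with a roof-shaped ridge. It stands on the 20 mm thick bed between the jaws, 1 to 6 mm clear of the fixed jaw, its bulge towards the moving jaw. Origin in the middle of its underside; the bulge's front is 16 mm from it along its -y.
- ball (a point): Centre of the 26 mm steel ball on the end of the vise's 10 mm thick tommy bar, 75 mm from the axis of the screw. The axis is level, along the slide, 62 mm above the granite.
- screw (a joint): Turn of the screw and bar in rad: 0 = bar leaning 0.8 rad from upright towards the robot, 0.8 = upright, 1.6 = leaning 0.8 rad away from the robot (end stop). Starts at 0 to 0.2. Turning it up drives the pad forward 8 mm per rad (quick-action thread). It takes 5 to 12 N at the ball and stays where it is left.
- socket: Blue glazed ceramic bulb socket with a brass lining, 56 mm across, 55 mm high, standing on the granite beside the vise, beyond its bar end; a bystander. Origin at the centre of its underside.
Things that resemble listed ones, but are neither listed nor needed, are in the scene too. There is more than one size of the prism; the job needs the middle-sized.

How it is judged:
By the outcome, as a careful person would: the job done as asked, in the order asked, and still so for the second after the job is handed in, with the robot touching nothing.
It also fails if it takes over 45 s, if anything falls off the work surface, if the arm or the gripper's body presses on something with over 40 N, if the wrist force passes 120 N, or if a joint passes its speed limit or range.

### The arm

A 7-joint arm with a two-finger parallel gripper is mounted at the origin on the work surface. World frame = base frame: x ahead of the robot, y to its left, z up, the work surface at z = 0. Lengths are in m, angles in degrees, forces in N, time in s.
With the tool pointing down it reaches from about 0.425 to 0.8 m from the base axis. Payload 8.3 kg.
Tool frame: the origin (TCP) lies at the very end of the fingers, on their centre line; the grasp point (between the pads) lies 19 mm behind it; z points along the fingers, x is the direction in which the jaws open and shut, and the axes are right-handed (so a half turn about z gives the same grasp; the last joint's range is limited). The gripper opens to 85 mm and grips with 20 to 120 N. Pads are 22 mm wide; open, the fingers measure 114 mm over their backs; the gripper's body (76 mm by 85 mm) begins 54 mm behind the grasp point. The pads swing forward as they close: fully open they stand 13 mm farther back than shut.
Start: joints at [-72.015, 21.967, 0.94, 78.501, -0.361, 79.538, -2.664], TCP at [0.23, 0.581, 0.196] pointing down, gripper open.
Joint ranges: [-169.22, 169.22], [-14.56, 117.87], [-87.37, 89.26], [10.42, 133.3], [-82.24, 262.24], [0.94, 117.77], [-172.7, 172.7]. Speed limits (degrees/s): [136.94, 136.94, 172.46, 172.46, 180, 180, 180].

### API

Orientations are given as a 3x3 rotation matrix whose columns are the frame's x, y, z axes.
In Python, from bench import manip gives the robot as it stands. Calls block until the motion is done:
- manip.movep(position, orientation): joint-space move of the TCP to a pose.
- manip.move_straight(position, rotation=None, rate=0.15, force_limit=None): straight line of the TCP; rotation=None keeps the orientation; rate is the mean speed in m/s. With force_limit (N) it stops when the force on the tool has changed by that much, and returns True; else False.
- manip.move_j(angles): joint-space move.
- manip.release() and manip.clamp(): open the fingers fully, or close them until they stop; the grip force is fixed at half the most.
- manip.hold(seconds).
- manip.solve_ik(position, orientation): joint angles nearest the present ones, or None.
- manip.capture(name): name is "scene" or "side" or "wrist"; returns a dict with "frame" (400x640x3 uint8, red, green, blue), "depth" (400x640 float32, m along the optical axis (not along the pixel's ray), 0 where there is no reading), "vertical_fov" (degrees; the focal length in pixels is half the picture's height over the tangent of half this angle, whatever the lens; pixels are square), "cx", "cy" (the principal point, pixels), "dist" ([k1, k2, p1, p2, k3] as OpenCV has them; the pictures are not rectified), "pose" (4x4, takes a point from camera to world coordinates). Camera axes: x right, y down, z forward; pixel columns grow to the right and rows downward; lengths in m; the calibration is good to about 2 mm. A picture is of the moment at which its call begins.
A pose or a line that the arm cannot do raises manip.PlanningError and nothing moves.
- manip.close_job(): hands the job in, once; it reports no verdict.
Trained networks look in a picture, given as the dict that the camera call returned (one of the last four; its "shot" number tells which), for a name from the list of things; names that differ only in an ending like _2 or _b are one class to them, and where a whole thing is asked for, a point or a joint stands for the part that bears it (a point fixed in the world has none). Each returns a list of dicts, best first, with "conf" (0 to 1); they miss things now and then, are a little off and sometimes report something else, mostly with a low value. They report only what shows in the picture. A call takes as long as a camera call. They do not tell look-alikes from the thing itself.
- manip.spot_in(picture, target): "point" ([column, row] as shares, 0 to 1, of the picture: columns of its width, rows of its height, amid what is visible of it).
- manip.silhouettes(picture, target): "region" (400x640 bool, what is visible of it) and "point" ([column, row] as shares, 0 to 1, of the picture: columns of its width, rows of its height, amid what is visible of it).
- manip.pinpoint(picture, target): "point" ([column, row] as shares, 0 to 1, of the picture: columns of its width, rows of its height: a listed point, or the origin of a listed thing).
Readings, each from a call of its own:
- manip.read_t(): time.
- manip.read_q(): joint angles.
- manip.read_dq(): joint speeds.
- manip.read_joint_efforts(): joint torques, N m.
- manip.read_tcp_pos(): TCP position.
- manip.read_ee_rot(): TCP orientation.
- manip.read_force(): force on the tool from outside, world axes, zero at the start.
- manip.read_torque(): the same for the moment, N m.
- manip.read_finger_gap(): finger opening in m.
Only numpy, scipy, OpenCV 4.12 (cv2) and the standard library are available. Lean on these libraries where they do the work, as an engineer would, in place of code of your own. Each camera call takes 0.05 s, during which the arm holds its last target.

## Working session

There is one attempt and no reset: what is moved stays moved. The work goes in short steps, each a Python script; the robot and the scene stay as the last script left them, time stands still between calls to the robot, and variables do not carry over. Pictures are saved under pics/ and viewed, and the job is handed in when it is done.

```bash
mkdir -p pics; ls; cat > h.py <<'E'
import numpy as np, cv2
from bench import manip
def K(p):
    f=200/np.tan(np.radians(p["vertical_fov"])/2)
    return np.array([[f,0,p["cx"]],[0,f,p["cy"]],[0,0,1.]])
def world(p,uv,d=None,z=None):
    uv=np.asarray(uv,float)
    n=cv2.undistortPoints(uv.reshape(1,1,2),K(p),np.array(p["dist"],float)).ravel()
    T=np.array(p["pose"]); r=np.array([n[0],n[1],1.])
    if z is not None:
        rw=T[:3,:3]@r; return T[:3,3]+rw*(z-T[2,3])/rw[2]
    if d is None:
        c,w=np.round(uv).astype(int); a=p["depth"][max(w-1,0):w+2,max(c-1,0):c+2]; a=a[a>0]
        d=np.median(a) if len(a) else np.nan
    return (T@np.r_[r*d,1])[:3]
def proj(p,X):
    T=np.linalg.inv(np.array(p["pose"])); 
    o,_=cv2.projectPoints(np.array(X,float).reshape(-1,1,3),cv2.Rodrigues(T[:3,:3])[0],T[:3,3],K(p),np.array(p["dist"],float))
    return o.reshape(-1,2)
def save(p,n): cv2.imwrite(f"pics/{n}.png",p["frame"][...,::-1])
E
python3 - <<'E'
from h import *
for n in ["scene","side","wrist"]:
    p=manip.capture(n); save(p,n+"0"); print(n,np.array(p["pose"])[:3,3].round(3))
    for t in ["plate","pad","prism","ball","socket"]:
        for r in manip.pinpoint(p,t)[:4]:
            uv=np.array(r["point"])*[640,400]; print(t,round(r["conf"],2),uv.round(0),world(p,uv).round(3))
print(manip.read_t())
E
```

```text
pics
scene [1.311 0.129 0.86 ]
plate 0.85 [334. 232.] [0.576 0.023 0.09 ]
pad 0.76 [372. 244.] [0.529 0.105 0.019]
prism 0.9 [388. 215.] [0.424 0.135 0.015]
prism 0.88 [414. 256.] [0.601 0.197 0.075]
prism 0.85 [449. 218.] [0.416 0.281 0.026]
ball 0.96 [312. 210.] [ 0.545 -0.031  0.118]
socket 0.73 [184. 237.] [ 0.586 -0.332  0.016]
side [ 0.088 -0.565  0.784]
plate 0.66 [323. 182.] [0.577 0.02  0.088]
pad 0.49 [301. 176.] [0.531 0.046 0.113]
prism 0.94 [269. 173.] [0.53  0.183 0.034]
prism 0.86 [204. 182.] [0.382 0.263 0.029]
prism 0.73 [238. 213.] [0.391 0.114 0.031]
ball 0.74 [326. 195.] [ 0.529 -0.046  0.124]
socket 0.95 [432. 309.] [ 0.546 -0.349  0.028]
wrist [0.159 0.609 0.374]
0.9
```

View pics/scene0.png

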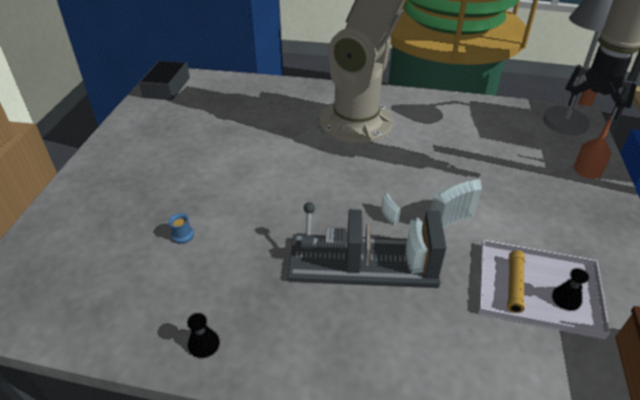

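View pics/side0.png

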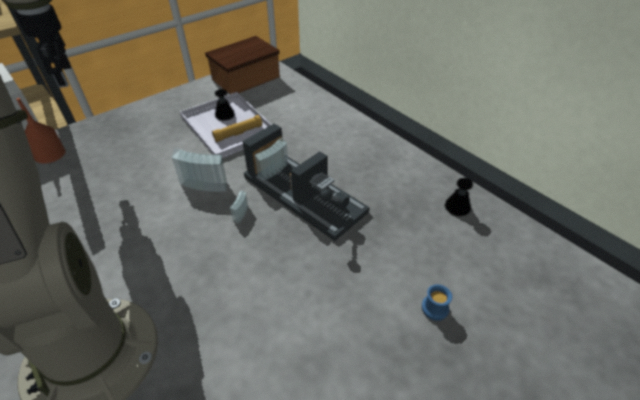

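```bash
python3 - <<'E'
import cv2
a=cv2.imread("pics/scene0.png")[170:300,280:480];b=cv2.imread("pics/side0.png")[120:250,220:420]
cv2.imwrite("pics/crop0.png",cv2.resize(cv2.vconcat([a,b]),None,fx=2.3,fy=2.3,interpolation=cv2.INTER_CUBIC))
E
```

```text
(no output)
```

View pics/crop0.png

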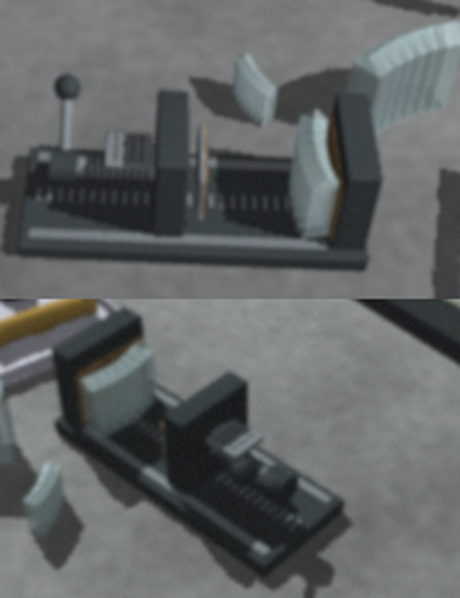

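The pictures show one vise, at scene px (290–440, 205–285), along world +y.

Prism candidates in the scene picture:
- (416, 246), standing in the vise between the jaws: the middle-sized one, and my choice.
- (390, 208), small, on the granite.
- (459, 200), large, on the granite.

For the other parts:
- **Ball:** (309, 208), on the bar.
- **Socket:** (181, 230), blue. The black bottles are not it.
- **Plate:** (335, 235).

Next is a close look from the wrist.

```bash
python3 - <<'E'
from h import *
print(manip.read_ee_rot())
# camera is offset from the TCP along tool axes: 
R0=np.array(manip.read_ee_rot()); p=manip.capture("wrist"); print(R0.T@(np.array(p["pose"])[:3,3]-np.array(manip.read_tcp_pos())), (R0.T@np.array(p["pose"])[:3,:3]).round(2))
# tool x along world x, z down
R=np.array([[1,0,0],[0,-1,0],[0,0,-1.]])
for RR in (R,R@np.diag([-1,-1,1])):
    print(manip.solve_ik([0.56,0.05,0.36],RR))
E
```

```text
[[ 3.67923599e-01  9.29856021e-01 -6.86241014e-05]
 [ 9.29856022e-01 -3.67923602e-01 -3.22012615e-05]
 [-5.51909634e-05 -5.19629300e-05 -9.99999997e-01]]
[-0.00042782 -0.07620903 -0.17803138] [[ 1.   -0.    0.  ]
 [ 0.    0.95  0.3 ]
 [-0.   -0.3   0.95]]
[-38.48444663  14.89976222  40.11646956  70.84023542  -9.62092934
  97.55193291  -0.60682475]
[ 38.23512754  27.1942272  -73.5352739   67.21280428  26.73151723
 103.00754628 153.08270374]
```

```bash
python3 - <<'E'
from h import *
R=np.array([[1,0,0],[0,-1,0],[0,0,-1.]])
manip.movep([0.57,0.06,0.33],R); manip.clamp()
p=manip.capture("wrist"); save(p,"w1"); np.save("w1.npy",p,allow_pickle=True)
for t in ["plate","pad","prism","ball"]:
    for r in manip.pinpoint(p,t)[:3]:
        uv=np.array(r["point"])*[640,400]; print(t,round(r["conf"],2),uv.round(0),world(p,uv).round(4))
print(manip.read_t(),manip.read_finger_gap(),manip.read_q())
E
```

```text
plate 0.62 [326. 182.] [0.5754 0.0307 0.0894]
pad 0.95 [321. 131.] [0.5689 0.0989 0.076 ]
prism 0.9 [219. 103.] [0.4243 0.1363 0.0482]
prism 0.61 [307.  54.] [0.5527 0.1927 0.0986]
ball 0.86 [295. 233.] [ 0.534  -0.0316  0.1248]
4.2417 0.00027616882077237924 [-38.22154301  16.01449799  38.79605634  73.24092315  -9.98055104
  94.08944318  -1.24535484]
```

View pics/w1.png

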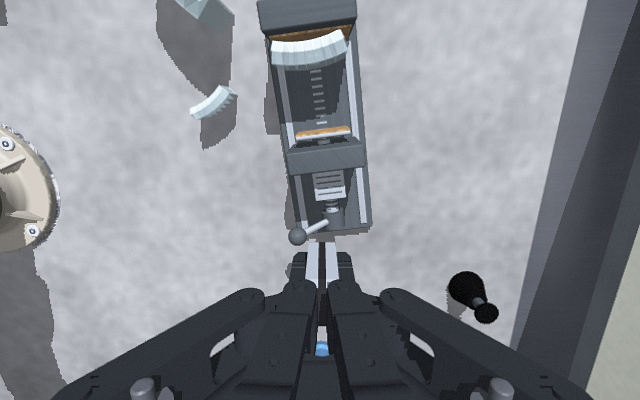

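The wrist view shows the plate at (328, 182), the pad's cork at (322, 132), the prism at (308, 50), the fixed jaw at (305, 20) and the ball at (297, 236). The vise is yawed slightly, so I'll rectify from depth.

```bash
python3 - <<'E'
from h import *
p=np.load("w1.npy",allow_pickle=True).item()
f=p["frame"];d=p["depth"]
v,u=np.mgrid[0:400,0:640]
n=cv2.undistortPoints(np.stack([u,v],-1).reshape(-1,1,2).astype(float),K(p),np.array(p["dist"],float)).reshape(400,640,2)
P=np.dstack([n*d[...,None],d])@p["pose"][:3,:3].T+p["pose"][:3,3]
np.save("P.npy",P)
x,y,z=P[...,0],P[...,1],P[...,2]
reg=(v<225)&(u>240)&(u<390)&(d>0)
def box(m,name):
    pts=P[m][:,:2].astype(np.float32); r=cv2.minAreaRect(pts); print(name,len(pts),np.round(r[0],4),np.round(r[1],4),round(r[2],2),P[m][:,2].mean().round(4))
top=reg&(abs(z-0.121)<0.004)
for nm,m in (("jaw top",top&(y<0.13)),("fixed?",reg&(z>0.1)&(y>0.2)),("plate",reg&(abs(z-0.088)<.004)&(y<.06)&(y>.0)&(abs(x-.575)<.03))): 
    box(m,nm)
h,e=np.histogram(z[reg],bins=np.arange(0,.15,.004))
print([(round(a,3),b) for a,b in zip(e,h)])
# ortho map 1px=0.5mm
img=np.zeros((640,400,3),np.uint8)
m=(d>0)&(z>0.01)&(v<245)
c=((x[m]-.47)/.0005).astype(int);r=((0.27-y[m])/.0005).astype(int)
ok=(c>=0)&(c<400)&(r>=0)&(r<640)
o=np.argsort(z[m][ok]); img[r[ok][o],c[ok][o]]=f[m][ok][o]
cv2.imwrite("pics/ortho.png",cv2.dilate(img,np.ones((3,3)))[:600,:,::-1])
E
```

```text
jaw top 1818 [0.5746 0.0668] [0.0998 0.0302] 7.24 0.1206
fixed? 3001 [0.5535 0.2219] [0.0438 0.1102] 89.86 0.1177
plate 857 [0.5798 0.0256] [0.044 0.041] 7.06 0.0899
[(np.float64(0.0), np.int64(6361)), (np.float64(0.004), np.int64(0)), (np.float64(0.008), np.int64(0)), (np.float64(0.012), np.int64(3)), (np.float64(0.016), np.int64(4153)), (np.float64(0.02), np.int64(5050)), (np.float64(0.024), np.int64(49)), (np.float64(0.028), np.int64(47)), (np.float64(0.032), np.int64(39)), (np.float64(0.036), np.int64(46)), (np.float64(0.04), np.int64(60)), (np.float64(0.044), np.int64(64)), (np.float64(0.048), np.int64(59)), (np.float64(0.052), np.int64(79)), (np.float64(0.056), np.int64(92)), (np.float64(0.06), np.int64(95)), (np.float64(0.064), np.int64(165)), (np.float64(0.068), np.int64(261)), (np.float64(0.072), np.int64(219)), (np.float64(0.076), np.int64(256)), (np.float64(0.08), np.int64(144)), (np.float64(0.084), np.int64(203)), (np.float64(0.088), np.int64(1503)), (np.float64(0.092), np.int64(672)), (np.float64(0.096), np.int64(795)), (np.float64(0.1), np.int64(491)), (np.float64(0.104), np.int64(100)), (np.float64(0.108), np.int64(111)), (np.float64(0.112), np.int64(114)), (np.float64(0.116), np.int64(1918)), (np.float64(0.12), np.int64(2468)), (np.float64(0.124), np.int64(0)), (np.float64(0.128), np.int64(0)), (np.float64(0.132), np.int64(0)), (np.float64(0.136), np.int64(0)), (np.float64(0.14), np.int64(0)), (np.float64(0.144), np.int64(0))]
```

View pics/ortho.png

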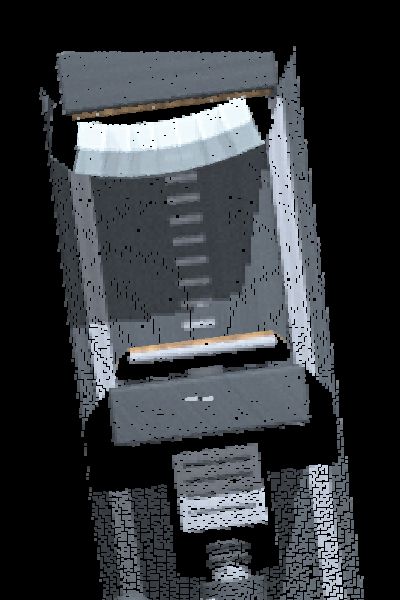

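```bash
python3 - <<'E'
from h import *
p=np.load("w1.npy",allow_pickle=True).item(); P=np.load("P.npy"); f=p["frame"].astype(int)
a=np.radians(7.2); ex=np.array([np.cos(a),np.sin(a)]); ey=np.array([-np.sin(a),np.cos(a)])
o=np.array([.5796,.0271])
X=(P[...,:2]-o)@ex; S=(P[...,:2]-o)@ey; z=P[...,2]
v,u=np.mgrid[0:400,0:640]
cork=(f[...,0]-f[...,2]>40)&(v<160)&(u>250)&(u<380)
for nm,m in (("cork pad",cork&(S<.12)),("cork fixed",cork&(S>.12)),("glass",(z>.05)&(z<.11)&(S>.13)&(abs(X)<.055)&~cork&(v<80)),("fixed top",(z>.115)&(S>.13)&(abs(X)<.06)),("jawtop",(z>.115)&(S<.12)&(S>0)&(abs(X)<.06))):
    print(nm,m.sum(),"S",np.percentile(S[m],[1,5,50,95,99]).round(4),"X",np.percentile(X[m],[1,99]).round(4),"z",np.percentile(z[m],[1,50,99]).round(3))
for x0 in (-.04,-.02,-.01,0,.01,.02,.04):
    m=(abs(X-x0)<.003)&(z>.05)&(z<.112)&(S>.13)&(v<100)
    i=np.argsort(S[m]); print(x0,[(round(s*1000,1),round(q*1000)) for s,q in zip(S[m][i],z[m][i])][::max(1,m.sum()//10)])
for t in ["ball"]:
    m=(z>.1)&(S<-.03)&(v<248)&(abs(X)<.08); print(m.sum(),X[m].min(),X[m].max(),S[m].min(),S[m].max(),z[m].max(),P[m].mean(0))
E
```

```text
cork pad 234 S [0.071  0.0715 0.0731 0.0733 0.0733] X [-0.035  0.038] z [0.021 0.077 0.09 ]
cork fixed 141 S [0.1912 0.1913 0.1924 0.1934 0.1936] X [-0.0482  0.0435] z [0.094 0.097 0.099]
glass 2757 S [0.1591 0.1602 0.176  0.1939 0.1942] X [-0.0508  0.0496] z [0.054 0.095 0.108]
fixed top 2587 S [0.1937 0.1944 0.2058 0.2193 0.2224] X [-0.0532  0.0529] z [0.116 0.12  0.122]
jawtop 44304 S [0.0218 0.0278 0.0446 0.0532 0.109 ] X [-0.0575  0.0516] z [0.12  0.439 0.508]
-0.04 [(np.float64(161.3), 70), (np.float64(162.6), 92), (np.float64(166.6), 94), (np.float64(170.0), 97), (np.float64(173.7), 101), (np.float64(177.4), 99), (np.float64(182.3), 95), (np.float64(187.3), 91), (np.float64(191.4), 76), (np.float64(193.2), 97)]
-0.02 [(np.float64(158.1), 56), (np.float64(159.5), 54), (np.float64(163.2), 93), (np.float64(167.1), 97), (np.float64(170.5), 102), (np.float64(175.1), 97), (np.float64(179.7), 96), (np.float64(191.1), 93), (np.float64(191.4), 80), (np.float64(192.5), 97), (np.float64(194.1), 110)]
-0.01 [(np.float64(158.8), 83), (np.float64(159.9), 91), (np.float64(163.5), 92), (np.fl
[... 773 characters left out ...]
t64(161.2), 73), (np.float64(162.2), 88), (np.float64(165.9), 94), (np.float64(169.2), 97), (np.float64(172.9), 102), (np.float64(176.8), 101), (np.float64(181.3), 96), (np.float64(185.8), 94), (np.float64(191.4), 94), (np.float64(192.9), 98), (np.float64(193.8), 111)]
0.04 [(np.float64(165.7), 82), (np.float64(166.9), 86), (np.float64(168.6), 91), (np.float64(171.3), 95), (np.float64(174.3), 97), (np.float64(177.1), 100), (np.float64(182.5), 100), (np.float64(191.4), 93), (np.float64(191.5), 85), (np.float64(193.4), 110), (np.float64(193.9), 110)]
326 -0.0640038288820039 -0.029627505419054394 -0.0721512508497724 -0.047997642435798786 0.12945536799116925 [ 0.53879384 -0.03656441  0.12102543]
```

Vise yaw is 7.2°. The pad front is 118 mm from the fixed jaw's face, so the pad touches the backed prism after about 85 mm of travel. Next I press the lever.

```bash
cat >> h.py <<'E'
a=np.radians(7.2); ex=np.array([np.cos(a),np.sin(a),0]); ey=np.array([-np.sin(a),np.cos(a),0])
o=np.array([.5796,.0271,0]); R=np.column_stack([ex,-ey,[0,0,-1.]])
def pt(x,s,z): return o+x*ex+s*ey+np.array([0,0,z])
def st():
    t=np.array(manip.read_tcp_pos()); F=np.array(manip.read_force())
    return "t%.2f X%.4f S%.4f z%.4f F(x,s,z) %.1f %.1f %.1f"%(manip.read_t(),(t-o)@ex,(t-o)@ey,t[2],F@ex,F@ey,F[2])
E
python3 - <<'E'
from h import *
print([manip.solve_ik(pt(0,s,.085),R) is not None for s in (8,)] if 0 else [manip.solve_ik(pt(0,s,.085),R) is not None for s in (.008,.05,.1)])
manip.movep(pt(0,.007,.105),R); print(st())
print(manip.move_straight(pt(0,.007,.083),rate=.02,force_limit=4)); print(st())
t=np.array(manip.read_tcp_pos())
for k in range(5):
    manip.move_straight(pt(0,.007,t[2]-.0006*(k+1)),rate=.02); print(st())
    if abs(np.array(manip.read_force())[2])>28: break
E
```

```text
[True, True, True]
t5.15 X0.0012 S0.0072 z0.1065 F(x,s,z) -0.4 0.4 0.6
False
t6.40 X0.0001 S0.0070 z0.0832 F(x,s,z) 0.1 0.1 0.4
t6.65 X0.0000 S0.0070 z0.0826 F(x,s,z) 0.4 0.8 0.0
t6.90 X-0.0000 S0.0070 z0.0819 F(x,s,z) -0.2 0.3 -0.5
t7.15 X-0.0001 S0.0070 z0.0813 F(x,s,z) 0.5 -0.3 -0.3
t7.40 X-0.0000 S0.0070 z0.0807 F(x,s,z) -0.2 -0.3 0.5
t7.65 X-0.0001 S0.0070 z0.0801 F(x,s,z) -0.6 -0.6 -0.3
```

No contact even at z = 0.080, so I'll look.

```bash
python3 - <<'E'
from h import *
ims=[]
for n in ("scene","side","wrist"):
    p=manip.capture(n); np.save(n+"_l.npy",p,allow_pickle=True); uv=proj(p,[pt(0,0,.088),manip.read_tcp_pos()]); print(n,uv.round(0))
    c=uv.mean(0).astype(int); im=p["frame"][max(c[1]-65,0):c[1]+65,max(c[0]-65,0):c[0]+65,::-1]
    ims.append(cv2.resize(im,(400,400),interpolation=cv2.INTER_CUBIC))
cv2.imwrite("pics/c2.png",np.hstack(ims[:2])); cv2.imwrite("pics/c2w.png",ims[2])
E
```

```text
scene [[336. 235.]
 [339. 237.]]
side [[322. 180.]
 [320. 181.]]
wrist [[322. 246.]
 [322. 230.]]
```

View pics/c2.png

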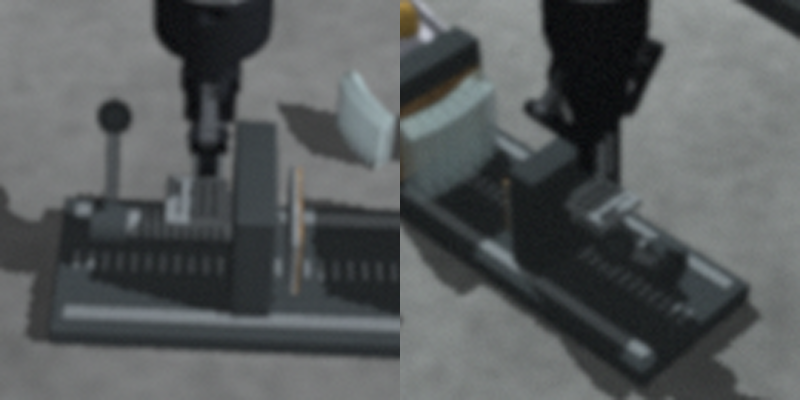

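View pics/c2w.png

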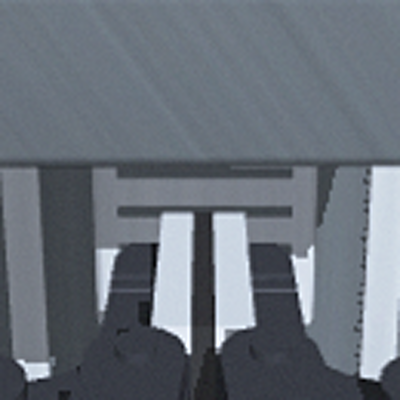

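```bash
python3 - <<'E'
from h import *
p=np.load("wrist_l.npy",allow_pickle=True).item()
print(manip.read_finger_gap(),manip.read_force(),np.round(manip.read_ee_rot(),3))
for v in range(205,270,4):
    print(v,[tuple((np.array(((w-o)@ex,(w-o)@ey,w[2]))*1000).round(0).astype(int)) for w in (world(p,[u,v]) for u in (296,304,312,318,324,330,336,345))])
E
```

```text
0.0002636070673640992 [-0.54464607 -0.87804586  0.68525578] [[ 0.992  0.125  0.   ]
 [ 0.125 -0.992 -0.   ]
 [ 0.     0.    -1.   ]]
205 [(np.int64(-12), np.int64(37), np.int64(121)), (np.int64(-8), np.int64(37), np.int64(121)), (np.int64(-5), np.int64(37), np.int64(121)), (np.int64(-2), np.int64(37), np.int64(121)), (np.int64(1), np.int64(37), np.int64(121)), (np.int64(4), np.int64(37), np.int64(121)), (np.int64(7), np.int64(37), np.int64(121)), (np.int64(11), np.int64(37), np.int64(120))]
209 [(np.int64(-12), np.int64(35), np.int64(121)), (np.int64(-8), np.int64(35), np.int64(121)), (np.int64(-5), np.int64(35), np.int64(121)), (np.int64(-2), np.int64(35), np.int64(121)), (np.int64(1), np.int64(35), np.int64(121)), (np.int64(4), np.int64(35), np.int64(121)), (np.int64(7), np.int64(35), np.int64(121)), (np.int64(11), np.int64(35), np.int64(121))]
213 [(np.int64(-12), np.int64(33), np.int64(120)), (np.int64(-9), np.int64(33), np.int64(121)), (np.int64(-5), np.int64(33), np.int64(121)), (np.int64(-2), np.int64(33), np.int64(121)), (np.int64(1), np.int64(33), np.int64(121)), (np.int64(4
[... 4440 characters left out ...]
nt64(13), np.int64(135)), (np.int64(-8), np.int64(13), np.int64(135)), (np.int64(-4), np.int64(17), np.int64(142)), (np.int64(-2), np.int64(18), np.int64(143)), (np.int64(1), np.int64(18), np.int64(143)), (np.int64(3), np.int64(18), np.int64(142)), (np.int64(6), np.int64(17), np.int64(142)), (np.int64(10), np.int64(13), np.int64(135))]
269 [(np.int64(-11), np.int64(14), np.int64(139)), (np.int64(-8), np.int64(14), np.int64(139)), (np.int64(-4), np.int64(18), np.int64(146)), (np.int64(-2), np.int64(18), np.int64(145)), (np.int64(1), np.int64(18), np.int64(145)), (np.int64(3), np.int64(18), np.int64(145)), (np.int64(6), np.int64(18), np.int64(145)), (np.int64(10), np.int64(14), np.int64(139))]
```

```bash
python3 - <<'E'
from h import *
for n in ("scene","side"):
    p=np.load(n+"_l.npy",allow_pickle=True).item(); c=proj(p,[manip.read_tcp_pos()])[0].round().astype(int); print(n,c)
    for v in range(c[1]-30,c[1]+6,3):
        print(v,[" %d,%d,%d"%tuple(np.array(((w-o)@ex,(w-o)@ey,w[2]))*1000) for w in (world(p,[u,v]) for u in range(c[0]-9,c[0]+10,3))])
p=np.load("wrist_l.npy",allow_pickle=True).item(); print(p["pose"][:3,3],manip.read_tcp_pos())
E
```

```text
scene [339 237]
207 [' -178,-18,1', ' 17,-6,185', ' 18,0,185', ' 48,5,215', ' 28,11,196', ' 16,17,185', ' -181,27,0']
210 [' -169,-18,0', ' 18,-6,178', ' 52,0,210', ' 53,5,211', ' 45,11,204', ' 18,17,178', ' -45,24,119']
213 [' -157,-17,0', ' 57,-5,207', ' 59,0,208', ' 58,5,208', ' 58,11,208', ' 56,17,206', ' -35,24,118']
216 [' -147,-17,0', ' 59,-5,201', ' 62,0,203', ' 61,6,203', ' 61,11,204', ' 61,17,204', ' -27,25,118']
219 [' -136,-16,0', ' 33,-5,167', ' 42,0,176', ' 44,6,178', ' 46,12,180', ' 37,18,172', ' -16,25,119']
222 [' -124,-16,1', ' -123,-8,3', ' 12,0,138', ' 14,6,140', ' 13,12,139', ' -126,20,1', ' -9,25,118']
225 [' -115,-15,0', ' -113,-8,2', ' 12,0,129', ' 13,6,130', ' 13,12,130', ' -117,20,0', ' 0,25,118']
228 [' -16,-12,90', ' -15,-6,91', ' 8,0,116', ' 6,6,114', ' 7,13,116', ' -105,20,1', ' 8,25,117']
231 [' -8,-12,89', ' -7,-6,90', ' -8,0,89', ' -10,6,88', ' -9,13,90', ' -10,19,89', ' 17,25,118']
234 [' 1,-12,90', ' 1,-5,90', ' 0,0,89', ' 0,7,88', ' 0,13,89', ' -2,20,87', ' 26,25,119']
237 [' 11,-11,91', ' 9,-5,89', ' 8,0,89', ' 8,7,89', ' 8,13,90', ' 7,20,89', ' 3
[... 701 characters left out ...]
1,136', ' 0,-2,131', ' 39,23,92', ' 127,92,-1']
169 [' -10,25,113', ' -3,22,111', ' -12,4,127', ' -7,0,126', ' 0,-3,124', ' 42,26,79', ' 117,83,-1']
172 [' -10,26,103', ' 0,25,97', ' 9,25,91', ' -7,0,117', ' 29,24,79', ' 42,26,69', ' 109,76,-2']
175 [' -11,25,95', ' 0,25,88', ' 5,21,87', ' 10,16,87', ' 14,10,88', ' 19,4,88', ' 100,67,-2']
178 [' -12,24,87', ' -8,18,87', ' -3,13,88', ' 0,7,88', ' 6,2,88', ' 11,-2,87', ' 14,-8,89']
181 [' -20,16,87', ' -16,11,88', ' -11,5,88', ' -6,0,88', ' -1,-4,87', ' 3,-9,88', ' 7,-15,89']
184 [' -11,25,66', ' -21,6,84', ' -19,-1,88', ' -14,-7,88', ' -8,-11,87', ' -4,-17,88', ' 1,-21,87']
[0.56901252 0.10925825 0.25818538] [0.57873323 0.03402296 0.0801527 ]
```

Depth from all three cameras agrees that the fingertips' underside is at about z = 0.114, while the reported TCP is 0.080. So the real tip is about 34 mm behind the reported TCP along the tool axis, and sideways it is correct. I'll go down by force, allowing for that.

```bash
python3 - <<'E'
from h import *
manip.move_straight(pt(0,.007,.062),rate=.08); print(st())
print(manip.move_straight(pt(0,.007,.046),rate=.02,force_limit=5)); print(st())
t=np.array(manip.read_tcp_pos())
for k in range(6):
    manip.move_straight(pt(0,.007,t[2]-.0006*(k+1)),rate=.02); print(st())
    if abs(np.array(manip.read_force())[2])>24: break
E
```

```text
t8.18 X-0.0007 S0.0070 z0.0610 F(x,s,z) 0.1 -0.1 -0.3
True
t8.72 X0.0003 S0.0070 z0.0522 F(x,s,z) -1.5 0.3 5.7
t8.97 X0.0003 S0.0070 z0.0521 F(x,s,z) -2.1 0.6 6.2
t9.22 X0.0003 S0.0070 z0.0516 F(x,s,z) -3.5 0.0 7.5
t9.47 X0.0003 S0.0070 z0.0512 F(x,s,z) -2.7 0.6 8.6
t9.72 X0.0004 S0.0070 z0.0507 F(x,s,z) -4.1 0.4 9.8
t9.97 X0.0004 S0.0070 z0.0501 F(x,s,z) -4.5 0.4 10.8
t10.22 X0.0004 S0.0071 z0.0496 F(x,s,z) -3.6 1.9 11.3
```

```bash
python3 - <<'E'
from h import *
zs=.0496
for k in range(5):
    manip.move_straight(pt(0,.007,zs-.0006*(k+1)),rate=.02); print(st())
    if abs(np.array(manip.read_force())[2])>20: break
p=manip.capture("wrist"); save(p,"w3")
w=[world(p,[u,v]) for u,v in ((322,233),(322,238),(300,240),(345,240))]; print([" %d,%.1f,%.1f"%tuple(np.array(((q-o)@ex,(q-o)@ey,q[2]))*1000) for q in w])
E
```

```text
t10.47 X0.0004 S0.0070 z0.0501 F(x,s,z) -3.5 -0.2 10.5
t10.72 X0.0004 S0.0071 z0.0495 F(x,s,z) -4.1 0.9 11.3
t10.97 X0.0004 S0.0071 z0.0489 F(x,s,z) -4.7 1.6 12.1
t11.22 X0.0004 S0.0071 z0.0484 F(x,s,z) -3.4 1.8 13.1
t11.47 X0.0005 S0.0072 z0.0481 F(x,s,z) -4.9 1.6 15.0
[' 0,37.0,120.9', ' 0,35.0,121.0', ' -7,34.3,121.0', ' 8,34.2,120.8']
```

View pics/w3.png

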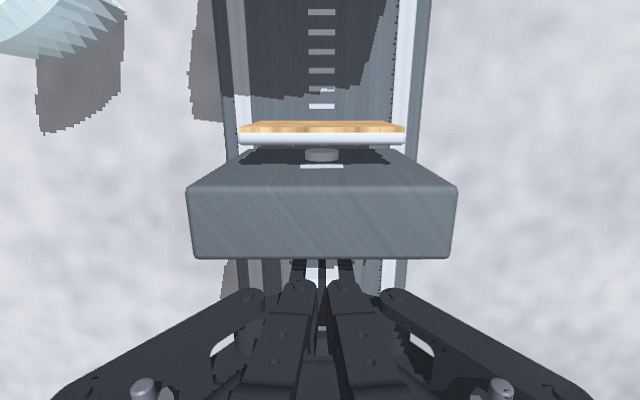

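Pressed to about the stop: the slope steepens at z = 0.0483, at 15 N. Now slide while holding it down.

```bash
cat >> h.py <<'E'
def look(name):
    p=manip.capture("wrist"); save(p,name); d=p["depth"]; f=p["frame"].astype(int)
    v,u=np.mgrid[0:400,0:640]
    n=cv2.undistortPoints(np.stack([u,v],-1).reshape(-1,1,2).astype(float),K(p),np.array(p["dist"],float)).reshape(400,640,2)
    P=np.dstack([n*d[...,None],d])@p["pose"][:3,:3].T+p["pose"][:3,3]-o
    X,S,z=P@ex,P@ey,P[...,2]
    jt=(abs(z-.121)<.003)&(v<265)&(abs(X)<.055)&(S<.175)
    cork=(f[...,0]-f[...,2]>40)&(d>0)&(abs(X)<.05)&(z>.06)&(v<265)
    if jt.any(): print("jaw top S back/front",np.percentile(S[jt],[2,98]).round(4))
    pc=cork&(S<.18)
    if pc.any(): print("cork S",np.percentile(S[pc],[2,50,98]).round(4))
    fc=cork&(S>.18)
    if fc.any(): print("fixed cork S",np.percentile(S[fc],[2,50,98]).round(4))
    return p,X,S,z
E
python3 - <<'E'
from h import *
look("s0")
manip.move_straight(pt(0,.012,.0468),rate=.02); print(st()); 
print(manip.move_straight(pt(0,.075,.0470),rate=.06,force_limit=18)); print(st()); look("s1")
E
```

```text
jaw top S back/front [0.0267 0.0544]
cork S [0.071  0.073  0.0732]
t11.97 X0.0005 S0.0112 z0.0481 F(x,s,z) -4.6 -1.1 11.7
False
t13.18 X0.0004 S0.0748 z0.0482 F(x,s,z) -5.3 0.1 12.4
jaw top S back/front [0.0944 0.1221]
cork S [0.1386 0.1404 0.1409]
fixed cork S [0.1904 0.1909 0.1912]
```

View pics/s1.png

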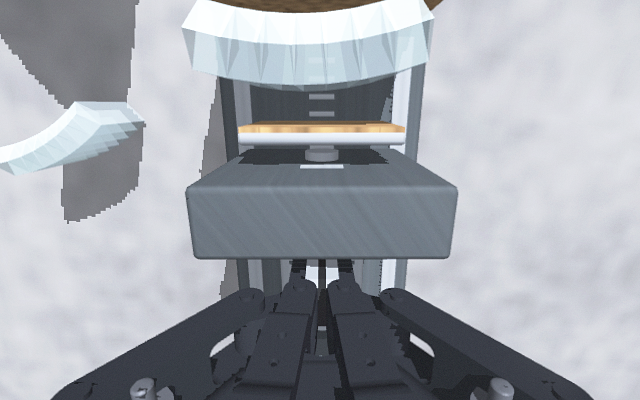

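```bash
python3 - <<'E'
from h import *
manip.move_straight(pt(0,.0885,.0470),rate=.04,force_limit=20); print(st())
for s in (.0905,.092,.0935):
    manip.move_straight(pt(0,s,.0468),rate=.015); print(st())
look("s2")
E
```

```text
t13.71 X0.0004 S0.0889 z0.0482 F(x,s,z) -5.5 1.1 12.3
t13.99 X0.0003 S0.0900 z0.0481 F(x,s,z) -5.7 -2.1 13.2
t14.24 X0.0004 S0.0912 z0.0481 F(x,s,z) -6.0 -3.2 12.5
t14.49 X0.0004 S0.0926 z0.0481 F(x,s,z) -6.2 -3.1 13.0
jaw top S back/front [0.1119 0.1398]
cork S [0.1559 0.1572 0.1581]
fixed cork S [0.191  0.1921 0.1933]
```

View pics/s2.png

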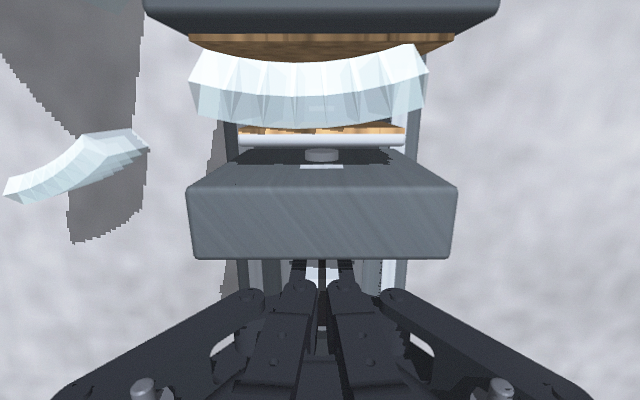

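The pad now bears on the bulge, compressed about 0.5 mm. The prism's ends may not be flush yet, so I'll creep on in small steps, measuring the ends.

```bash
cat >> h.py <<'E'
def ends(L):
    p,X,S,z=L; v=np.mgrid[0:400,0:640][0]; f=p["frame"].astype(int)
    g=(z>.055)&(z<.112)&(S>.14)&(S<.1935)&(v<140)&(f[...,0]-f[...,2]<10)&(f.sum(-1)>330)
    for x0 in (-.044,-.04,-.02,0,.02,.04,.044):
        m=g&(abs(X-x0)<.002)
        if m.any(): print("x%+.3f glass S %.4f..%.4f"%(x0,S[m].min(),S[m].max()),end="; ")
    print()
E
python3 - <<'E'
from h import *
for i,s in enumerate((.0945,.0960)):
    manip.move_straight(pt(0,s,.0468),rate=.015); print(st()); ends(look("s3%d"%i))
E
python3 -c "
import cv2,numpy as np
a=[cv2.resize(cv2.imread('pics/s3%d.png'%i)[0:160,140:500],None,fx=2.1,fy=1.8,interpolation=2) for i in (0,1)]
cv2.imwrite('pics/s3c.png',np.vstack(a))"
```

```text
t14.79 X0.0004 S0.0931 z0.0481 F(x,s,z) -4.6 -2.5 13.0
jaw top S back/front [0.1125 0.1404]
cork S [0.1561 0.1571 0.1581]
fixed cork S [0.1909 0.1921 0.1933]
x-0.044 glass S 0.1618..0.1889; x-0.040 glass S 0.1605..0.1880; x-0.020 glass S 0.1540..0.1846; x+0.000 glass S 0.1539..0.1847; x+0.020 glass S 0.1539..0.1913; x+0.040 glass S 0.1654..0.1912; x+0.044 glass S 0.1666..0.1913; 
t15.09 X0.0004 S0.0942 z0.0481 F(x,s,z) -5.4 -4.1 14.3
jaw top S back/front [0.1136 0.1414]
cork S [0.1559 0.1572 0.1582]
fixed cork S [0.191  0.1921 0.1933]
x-0.044 glass S 0.1616..0.1891; x-0.040 glass S 0.1608..0.1882; x-0.020 glass S 0.1551..0.1847; x+0.000 glass S 0.1550..0.1847; x+0.020 glass S 0.1550..0.1912; x+0.040 glass S 0.1656..0.1911; x+0.044 glass S 0.1668..0.1911;
```

View pics/s3c.png

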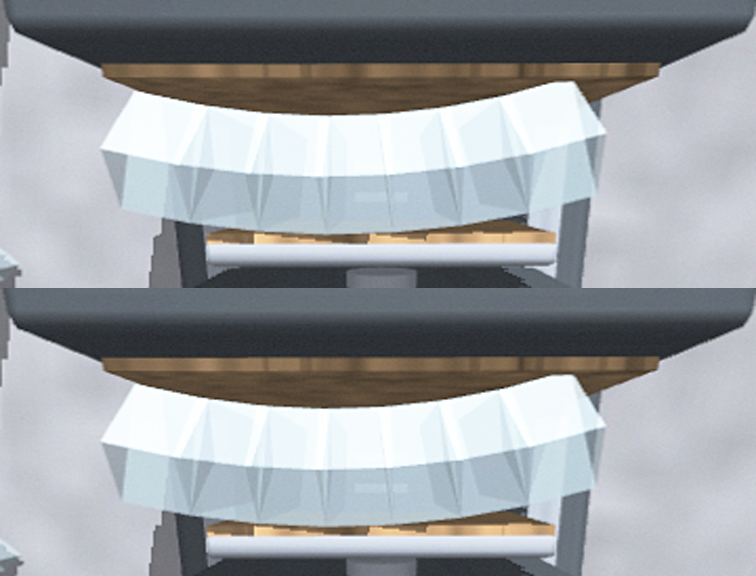

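The prism's right end touches the fixed jaw (S 0.191), but its left end is still about 2 mm off (S 0.189). The pad is compressing, so I'll push on, still below the stop.

```bash
python3 - <<'E'
from h import *
for i,s in enumerate((.098,.0995)):
    manip.move_straight(pt(0,s,.0466),rate=.015); print(st()); ends(look("s4%d"%i))
E
python3 -c "
import cv2,numpy as np
a=[cv2.resize(cv2.imread('pics/s4%d.png'%i)[0:160,140:500],None,fx=2.1,fy=1.8,interpolation=2) for i in (0,1)]
cv2.imwrite('pics/s4c.png',np.vstack(a))"
```

```text
t15.43 X0.0004 S0.0956 z0.0481 F(x,s,z) -5.7 -6.3 14.0
jaw top S back/front [0.115  0.1428]
cork S [0.156  0.1573 0.1583]
fixed cork S [0.191  0.1921 0.1933]
x-0.044 glass S 0.1617..0.1892; x-0.040 glass S 0.1609..0.1882; x-0.020 glass S 0.1587..0.1849; x+0.000 glass S 0.1587..0.1845; x+0.020 glass S 0.1608..0.1910; x+0.040 glass S 0.1657..0.1912; x+0.044 glass S 0.1669..0.1912; 
t15.72 X0.0004 S0.0971 z0.0481 F(x,s,z) -5.4 -5.4 15.9
jaw top S back/front [0.1166 0.1443]
cork S [0.1588 0.1601 0.1611]
fixed cork S [0.191  0.1921 0.1934]
x-0.044 glass S 0.1654..0.1911; x-0.040 glass S 0.1646..0.1908; x-0.020 glass S 0.1580..0.1912; x+0.000 glass S 0.1579..0.1907; x+0.020 glass S 0.1579..0.1912; x+0.040 glass S 0.1673..0.1910; x+0.044 glass S 0.1681..0.1911;
```

View pics/s4c.png

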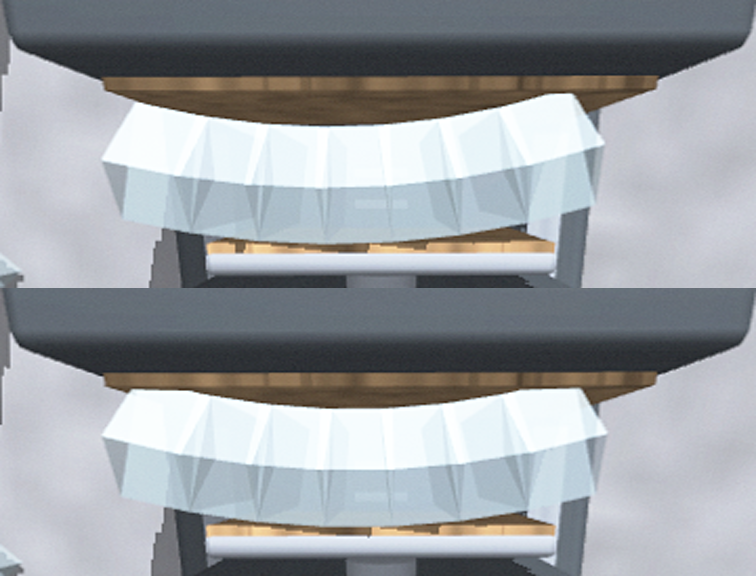

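The prism snapped square: both ends are now at S 0.191, the fixed face. The remaining front asymmetry fits a sideways offset of about 5 mm rather than yaw. I'll check from the side and scene cameras before letting go of the lever.

```bash
python3 - <<'E'
from h import *
manip.hold(.2); print(st()); ends(look("s5"))
ims=[]
for n in ("scene","side"):
    p=manip.capture(n); c=proj(p,[pt(0,.18,.08)])[0].astype(int)
    ims.append(cv2.resize(p["frame"][c[1]-45:c[1]+45,c[0]-45:c[0]+45,::-1],(400,400),interpolation=cv2.INTER_CUBIC))
ims.append
cv2.imwrite("pics/s5c.png",np.hstack(ims))
E
```

```text
t15.97 X0.0004 S0.0971 z0.0481 F(x,s,z) -6.1 -4.6 16.0
jaw top S back/front [0.1166 0.1443]
cork S [0.1588 0.1601 0.1611]
fixed cork S [0.191  0.1921 0.1934]
x-0.044 glass S 0.1654..0.1911; x-0.040 glass S 0.1646..0.1908; x-0.020 glass S 0.1580..0.1911; x+0.000 glass S 0.1580..0.1907; x+0.020 glass S 0.1579..0.1912; x+0.040 glass S 0.1673..0.1912; x+0.044 glass S 0.1681..0.1911;
```

View pics/s5c.png

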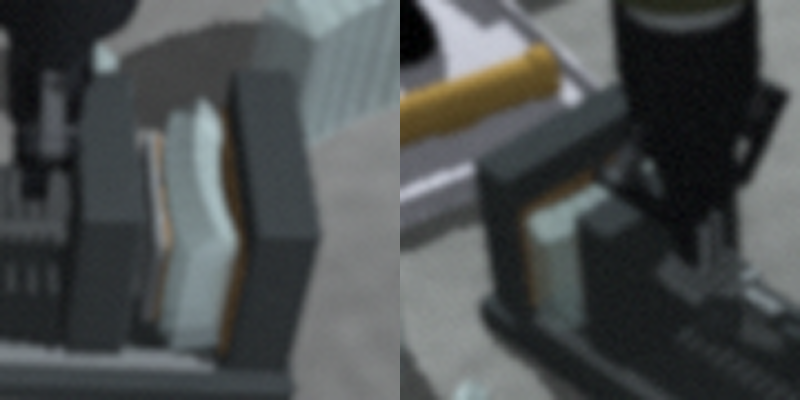

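It's backed at both ends. Now I let the lever up by lifting straight, then check and locate the ball.

```bash
python3 - <<'E'
from h import *
t=np.array(manip.read_tcp_pos()); s=(t-o)@ey
manip.move_straight(pt(0,s,.062),rate=.05); print(st())
manip.move_straight(pt(0,s,.13),rate=.2); 
L=look("s6"); ends(L)
manip.movep(pt(-.105,.029,.13),R); print(st())
for n in ("scene","side"):
    p=manip.capture(n); save(p,n+"6")
    for r in manip.pinpoint(p,"ball")[:2]:
        uv=np.array(r["point"])*[640,400]; w=world(p,uv,z=.117)-o; print(n,r["conf"],uv,(w@ex).round(4),(w@ey).round(4))
    v,u=np.mgrid[0:400,0:640];d=p["depth"]
    for r in manip.pinpoint(p,"plate")[:1]:
        w=world(p,np.array(r["point"])*[640,400])-o; print("plate",(w@ex).round(4),(w@ey).round(4),w[2])
E
```

```text
t16.58 X-0.0001 S0.0975 z0.0617 F(x,s,z) -0.6 -0.9 0.3
jaw top S back/front [0.116  0.1442]
cork S [0.1589 0.1602 0.1611]
fixed cork S [0.191  0.1922 0.1929]
x-0.044 glass S 0.1656..0.1909; x-0.040 glass S 0.1649..0.1910; x-0.020 glass S 0.1542..0.1874; x+0.000 glass S 0.1473..0.1868; x+0.020 glass S 0.1542..0.1908; x+0.040 glass S 0.1670..0.1914; x+0.044 glass S 0.1683..0.1908; 
t17.69 X-0.1058 S0.0292 z0.1295 F(x,s,z) -0.6 0.4 0.1
scene 0.96 [350.912 211.28 ] -0.0438 0.0312
plate 0.001 0.0833 0.0903357429332673
side 0.86 [298.816 176.   ] -0.0503 0.0263
plate -0.0098 0.0828 0.08827962108533338
```

View pics/scene6.png

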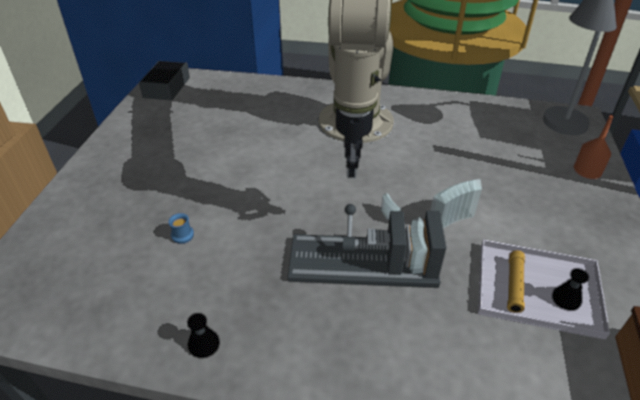

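View pics/s6.png

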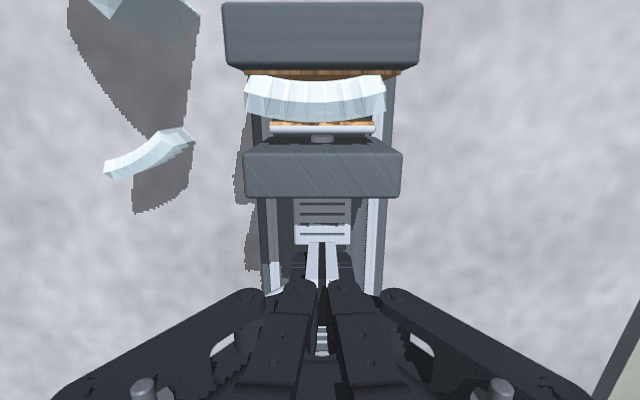

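The lever is up, the jaw stayed at S 0.144 and the prism is still backed. The ball is at X −0.047, S 0.029. Now I swing the bar over.

```bash
python3 - <<'E'
from h import *
OFF=.0355; s0=.029
def tgt(phi,dz,ext=0):
    return pt(-.075*np.sin(phi)-.013-.014+ext,s0,.062+.075*np.cos(phi)-dz-OFF)
a0=tgt(.75,.008)
manip.move_straight(tgt(.75,.008)-.022*ex,rate=.15); print(st())
for i,ph in enumerate((.65,.4,.1,-.2,-.45,-.65)):
    dz=np.interp(ph,[-.8,.7],[.004,.008])
    hit=manip.move_straight(tgt(ph,dz),rate=.06,force_limit=32); print(ph,hit,st())
    if hit: break
for n in ("scene","side"):
    p=manip.capture(n); save(p,n+"7")
    for r in manip.pinpoint(p,"ball")[:1]:
        uv=np.array(r["point"])*[640,400]; w=world(p,uv)-o; print(n,r["conf"],(w@ex).round(4),(w@ey).round(4),w[2])
E
python3 -c "
import cv2,numpy as np
cv2.imwrite('pics/c7.png',np.hstack([cv2.resize(cv2.imread('pics/scene7.png')[170:290,280:450],(400,282)),cv2.resize(cv2.imread('pics/side7.png')[100:220,220:390],(400,282))]))"
```

```text
t18.52 X-0.1000 S0.0288 z0.0736 F(x,s,z) -0.1 0.1 -0.1
0.65 False t19.13 X-0.0738 S0.0292 z0.0789 F(x,s,z) -14.7 1.0 15.6
0.4 False t19.60 X-0.0587 S0.0291 z0.0904 F(x,s,z) -28.9 1.5 34.9
0.1 True t19.88 X-0.0508 S0.0291 z0.0957 F(x,s,z) -10.7 0.8 24.5
scene 0.9 -0.0196 0.0348 0.13492228869644873
side 0.69 -0.0631 0.023 0.16273090482562214
```

View pics/c7.png

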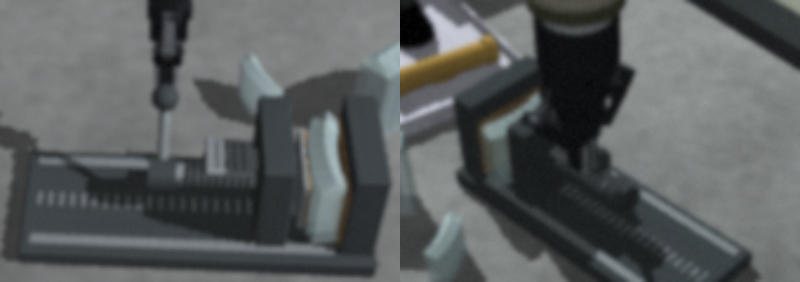

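Fz is large and upward, so the tip's corner is riding on the ball's upper side. I'll look at the geometry before continuing.

```bash
python3 - <<'E'
from h import *
print(st())
ims=[]
p=manip.capture("wrist"); save(p,"w8")
p=manip.capture("scene")
c=proj(p,[pt(-.03,.029,.13)])[0].astype(int); print(c)
for v in range(c[1]-26,c[1]+20,2):
    print(v,[" %d,%d,%d"%tuple(np.array((w@ex,w@ey,w[2]))*1000) for w in (world(p,[u,v])-o for u in range(c[0]-6,c[0]+8,2))])
cv2.imwrite("pics/c8.png",cv2.resize(p["frame"][c[1]-40:c[1]+40,c[0]-50:c[0]+50,::-1],(750,600),interpolation=cv2.INTER_NEAREST))
E
```

```text
t20.07 X-0.0509 S0.0291 z0.0957 F(x,s,z) -9.1 0.3 22.4
[350 211]
185 [' -32,13,200', ' -33,17,200', ' -25,21,207', ' 0,25,229', ' 0,29,229', ' -22,33,210', ' -33,38,201']
187 [' -32,14,195', ' -7,17,217', ' -6,21,218', ' 3,25,227', ' 3,29,227', ' -5,33,219', ' -31,38,197']
189 [' -248,15,2', ' 6,17,224', ' 6,21,224', ' 6,25,224', ' 8,29,226', ' 5,33,223', ' 4,37,223']
191 [' -117,14,110', ' 11,17,223', ' 11,21,223', ' 11,25,223', ' 11,29,223', ' 11,33,223', ' 11,37,224']
193 [' -23,14,187', ' 13,18,219', ' 11,22,218', ' 11,25,218', ' 12,29,219', ' 12,33,219', ' 13,37,220']
195 [' -21,14,183', ' 6,18,208', ' 6,22,208', ' 6,26,209', ' 4,30,207', ' 5,34,208', ' 0,38,203']
197 [' -217,16,1', ' -10,18,187', ' -17,22,181', ' -17,27,181', ' -17,31,182', ' -7,34,191', ' -14,39,185']
199 [' -212,16,0', ' -38,19,157', ' -37,23,158', ' -37,27,158', ' -36,31,160', ' -40,36,156', ' -211,47,2']
201 [' -201,16,2', ' -42,19,148', ' -36,23,153', ' -35,27,154', ' -35,32,154', ' -41,36,149', ' -203,47,2']
203 [' -194,16,1', ' -41,19,143', ' -36,23,147', ' -38,28,146', ' -36,32,148', ' -40,36,145', ' -1
[... 701 characters left out ...]
24,125', ' -17,29,125', ' -22,33,120', ' -146,42,0', ' -147,47,0']
219 [' -138,17,0', ' -135,22,2', ' -20,25,116', ' -19,29,116', ' -138,37,0', ' -140,42,-1', ' -141,47,-1']
221 [' -131,17,0', ' -130,22,1', ' -17,25,112', ' -16,29,114', ' -131,37,1', ' -134,42,-2', ' -133,47,0']
223 [' -124,18,0', ' -123,22,1', ' -14,25,109', ' -14,29,110', ' -123,37,1', ' -126,42,0', ' -126,47,0']
225 [' -116,18,1', ' -114,23,2', ' -12,25,106', ' -13,30,104', ' -116,37,2', ' -118,42,0', ' -119,47,0']
227 [' -111,18,-1', ' -108,23,2', ' -10,25,101', ' -11,30,100', ' -111,37,0', ' -112,42,0', ' -111,47,0']
229 [' -104,18,-1', ' -103,23,0', ' -8,26,97', ' -10,30,95', ' -104,37,0', ' -106,42,-1', ' -107,47,-1']
```

View pics/c8.png

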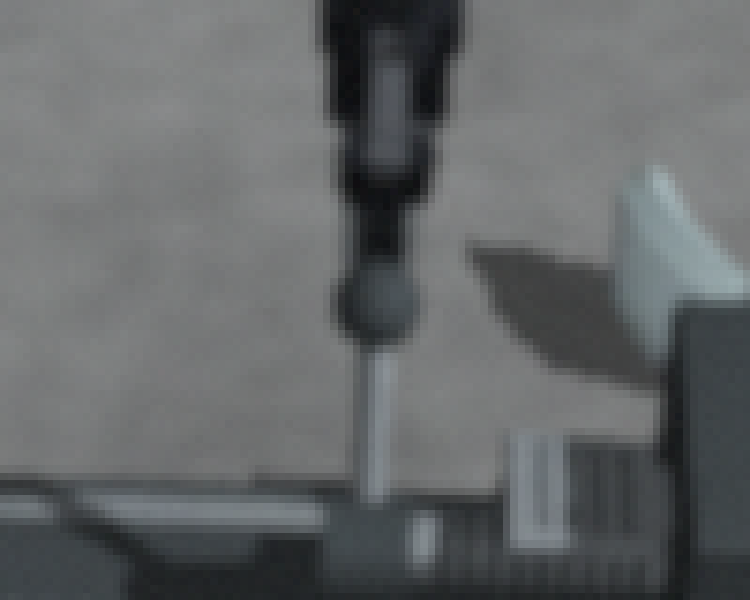

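View pics/w8.png

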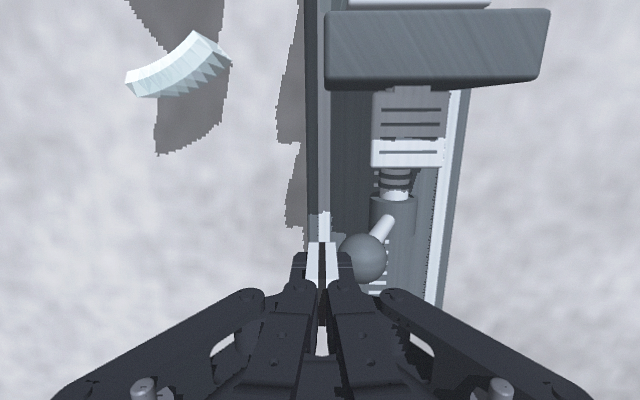

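The finger's outer part ends about 10 mm above the pads, so it sat on the ball's upper-left. The ball is at X −0.028, about 0.4 rad swung. I'll back off, go about 17 mm lower and push on the ball's side.

```bash
python3 - <<'E'
from h import *
s0=.029
def tgt(phi,ext=0,dz=.052):
    return pt(-.075*np.sin(phi)-.013-.015+ext,s0,.062+.075*np.cos(phi)-dz)
manip.move_straight(pt(-.075,s0,.0957),rate=.1)
manip.move_straight(pt(-.075,s0,.079),rate=.1); print(st())
for i,ph in enumerate((.3,.1,-.1,-.3)):
    hit=manip.move_straight(tgt(ph),rate=.06,force_limit=30); print(ph,hit,st())
    if hit: break
p=manip.capture("wrist"); save(p,"w9")
p=manip.capture("scene"); save(p,"scene9")
for r in manip.pinpoint(p,"ball")[:1]:
    w=world(p,np.array(r["point"])*[640,400])-o; print(r["conf"],(w@ex).round(4),(w@ey).round(4),w[2])
E
python3 -c "
import cv2,numpy as np
cv2.imwrite('pics/c9.png',np.hstack([cv2.resize(cv2.imread('pics/scene9.png')[170:290,280:450],(400,282)),cv2.resize(cv2.imread('pics/w9.png'),(400,282))]))"
```

```text
t20.87 X-0.0752 S0.0289 z0.0784 F(x,s,z) 1.1 -0.7 0.3
0.3 False t21.43 X-0.0497 S0.0291 z0.0820 F(x,s,z) -4.5 1.3 4.0
0.1 False t21.83 X-0.0347 S0.0289 z0.0848 F(x,s,z) -0.8 1.2 1.7
-0.1 False t22.23 X-0.0200 S0.0290 z0.0846 F(x,s,z) -0.5 -0.2 0.4
-0.3 False t22.63 X-0.0056 S0.0290 z0.0815 F(x,s,z) -0.1 0.2 -0.6
0.72 0.0337 0.0327 0.13443093537138995
```

View pics/c9.png

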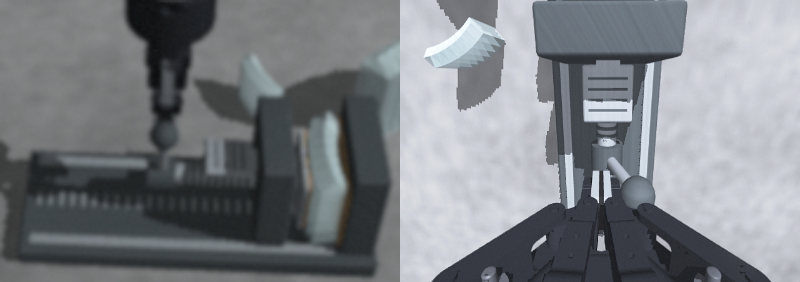

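```bash
python3 - <<'E'
from h import *
s0=.029
def tgt(phi,ext=0,dz=.052):
    return pt(-.075*np.sin(phi)-.013-.015+ext,s0,.062+.075*np.cos(phi)-dz)
for ph,e in ((-.5,0),(-.7,0),(-.8,0),(-.8,.004),(-.8,.008)):
    hit=manip.move_straight(tgt(ph,e),rate=.05,force_limit=22); print(ph,e,hit,st())
    if hit: break
p=manip.capture("wrist"); save(p,"w10")
p=manip.capture("scene"); save(p,"scene10")
for r in manip.pinpoint(p,"ball")[:1]:
    w=world(p,np.array(r["point"])*[640,400])-o; print(r["conf"],(w@ex).round(4),(w@ey).round(4),w[2])
E
python3 -c "
import cv2,numpy as np
cv2.imwrite('pics/c10.png',np.hstack([cv2.resize(cv2.imread('pics/scene10.png')[170:290,280:450],(400,282)),cv2.resize(cv2.imread('pics/w10.png'),(400,282))]))"
```

```text
-0.5 0 False t23.23 X0.0080 S0.0290 z0.0756 F(x,s,z) -0.7 0.3 -0.3
-0.7 0 False t23.68 X0.0205 S0.0289 z0.0673 F(x,s,z) -0.8 0.9 0.7
-0.8 0 False t23.98 X0.0258 S0.0281 z0.0628 F(x,s,z) -3.9 -1.9 5.4
-0.8 0.004 False t24.23 X0.0266 S0.0279 z0.0624 F(x,s,z) -17.3 0.2 14.6
-0.8 0.008 False t24.48 X0.0270 S0.0279 z0.0621 F(x,s,z) -31.8 -0.8 25.0
0.66 0.0661 0.0303 0.11717268838748518
```

View pics/c10.png

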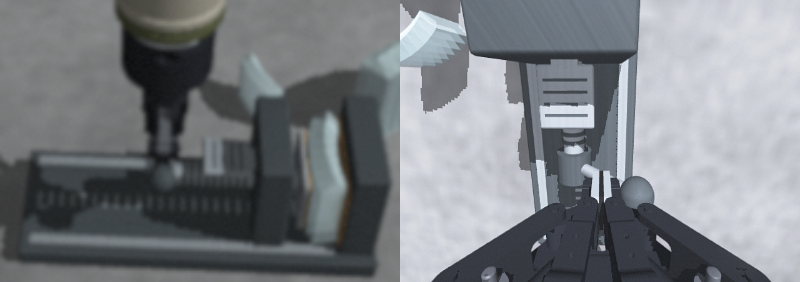

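Force rises steeply with no motion: the end stop. The ball is at about X +0.054, as expected at 1.6 rad. I'll retreat and inspect.

```bash
python3 - <<'E'
from h import *
manip.move_straight(pt(0.0,.029,.066),rate=.1)
manip.move_straight(pt(-.0,.029,.14),rate=.2); print(st())
L=look("w11"); ends(L)
manip.movep(pt(-.06,-.02,.2),R); print(st())
p=manip.capture("wrist"); save(p,"w12")
v=np.mgrid[0:400,0:640][0]
for n in ("scene","side"):
    p=manip.capture(n); save(p,n+"11")
    for t in ("ball","plate","socket"):
      for r in manip.pinpoint(p,t)[:1]:
        w=world(p,np.array(r["point"])*[640,400])-o; print(n,t,r["conf"],(w@ex).round(4),(w@ey).round(4),w[2])
ims=[]
for n,b in (("scene11",(170,290,290,450)),("side11",(110,230,220,380))):
    ims.append(cv2.resize(cv2.imread(f"pics/{n}.png")[b[0]:b[1],b[2]:b[3]],(400,300),interpolation=2))
a=np.hstack(ims); b=np.hstack([cv2.resize(cv2.imread(f"pics/{n}.png"),(400,250)) for n in("w11","w12")])
cv2.imwrite("pics/c11.png",np.vstack([a,b]))
E
```

```text
t25.64 X0.0008 S0.0290 z0.1403 F(x,s,z) -0.5 0.1 -0.1
jaw top S back/front [0.0324 0.1412]
cork S [0.159  0.1602 0.1643]
x-0.044 glass S 0.1657..0.1684; x-0.040 glass S 0.1646..0.1681; x-0.020 glass S 0.1545..0.1677; x+0.000 glass S 0.1515..0.1673; x+0.020 glass S 0.1541..0.1679; x+0.040 glass S 0.1670..0.1685; x+0.044 glass S 0.1679..0.1687; 
t26.17 X-0.0604 S-0.0202 z0.1999 F(x,s,z) 0.7 0.1 -0.1
scene ball 0.59 0.0615 0.0337 0.11835789719146117
scene plate 0.62 -0.0078 0.0844 0.08948919607649275
scene socket 0.77 -0.0375 -0.3625 0.022768653539744554
side ball 0.63 0.0471 0.021 0.12179824107902948
side socket 0.62 -0.0782 -0.3746 0.031146935678632803
```

View pics/c11.png

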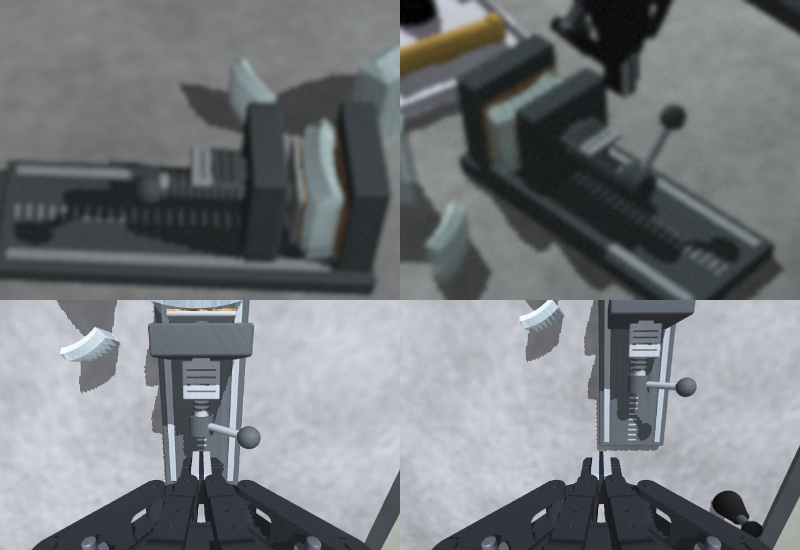

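The bar is right over. The jaw front now reads 0.141 against 0.144 before, so I'll take one more view from the earlier viewpoint to check jaw, pad and prism.

```bash
python3 - <<'E'
from h import *
manip.movep(pt(0,.085,.16),R); print(st())
L=look("w13"); ends(L); p,X,S,z=L
m=(abs(z-.121)<.003)&(S>.1)&(S<.16)&(abs(X)<.04)&(np.mgrid[0:400,0:640][0]<265); print("jaw",np.percentile(S[m],[1,99]))
m=(abs(z-.121)<.003)&(S>.185)&(abs(X)<.04)&(np.mgrid[0:400,0:640][0]<265); print("fixed",np.percentile(S[m],[1,99]))
m=(z>.1)&(z<.14)&(S<.06)&(X>.03)&(X<.08)&(np.mgrid[0:400,0:640][0]<300)
E
```

```text
t27.19 X0.0000 S0.0859 z0.1592 F(x,s,z) -0.8 -1.2 0.7
jaw top S back/front [0.1132 0.1414]
cork S [0.1596 0.1604 0.1611]
fixed cork S [0.1912 0.1922 0.1932]
x-0.044 glass S 0.1661..0.1910; x-0.040 glass S 0.1647..0.1912; x-0.020 glass S 0.1543..0.1913; x+0.000 glass S 0.1425..0.1915; x+0.020 glass S 0.1544..0.1914; x+0.040 glass S 0.1669..0.1914; x+0.044 glass S 0.1683..0.1724; 
jaw [0.11303038 0.14190465]
fixed [0.19432695 0.22181587]
```

View pics/w13.png

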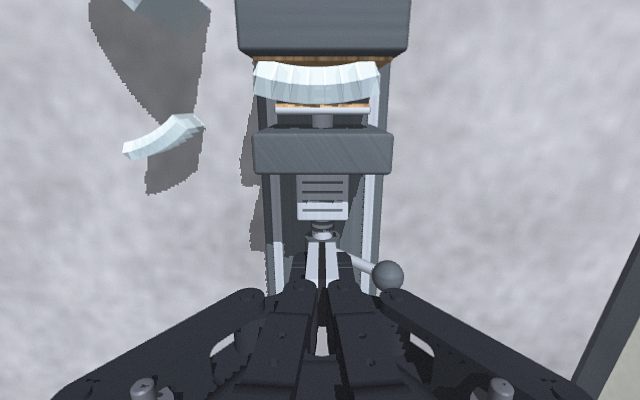

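The prism is unmoved and flush. The half-nut let the jaw back about 2.5 mm under the clamping load and it's now stable. The pad still has about 11 mm of compression, or about 17 N. Handing in.

```bash
python3 - <<'E'
from h import *
manip.close_job(); print("done")
E
```

```text
the job is handed in; nothing more can be done
done
```

The middle-sized prism is clamped in the vise, flush against the fixed jaw, and I handed the job in at about 27 s of the 45 s limit.

I pressed the release lever to about its stop and kept it down at 12–16 N. I slid the jaw about 90 mm until the prism squared up against the fixed jaw, then let the lever up. I then pushed the ball over to its end stop, away from the robot.

**Last checks before handing in:**
- **Prism:** the last clear reading of both ends, after the lever came up, put them on the fixed jaw's face (S 0.191 m, measured along the slide). After tightening, the left end still read 0.191. The far-right edge read only 0.172, probably because its back edge was cut out of the measurement; 4 mm inboard it read 0.191. The picture showed no gap.
- **Bar:** the ball is about 54 mm past the screw axis, which is the full 1.6 rad.
- **Socket and robot:** the socket was never approached and stands where it did. The robot was touching nothing.

**What disagreed or went wrong:**
- **Tool length:** the real fingertip was about 35 mm short of the reported tool point. I corrected for this from depth and contact.
- **First push on the ball:** it rode up on the ball's upper side, with about 45 N between the finger and the ball. I stopped, lowered the tool and pushed again. The 40 N limit names the arm and the gripper's body; I assumed the fingers don't count.
- **Jaw:** it crept back about 2.5 mm while the screw was tightened, because the half-nut yielded. It then read steady in two views. I estimate the pad still presses on the prism with about 17 N.

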